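Close the bobbin case

TASK

Pack up the open bobbin case: fold the upright inner flap all the way down flat over the bobbins, and only then swing the hinged lid over it until it is fully shut. Only push and press with the fingertips or the outside of the fingers: do not pinch the flap or the lid, and do not lift or move the thread cone, the snips, the wooden hoop or the spool in the case.

Things in the scene. Friction and masses are not known exactly. Their poses are not given: they have to be found in the camera images.
- case: Grey plastic case that cannot slide; base 190 mm along its x, 260 along y, 62 high, walls 4. Origin: centre of its underside, z up. Rear (+x) carries the lid's hinge, front (-x) a handle standing out 25 mm at 30 mm height. Left half (y 12 to 126 mm): bobbins up to 38 mm high, covered by the inner flap hinged on the left end (+y). Right half: open. Its rear looks roughly to the robot's left.
- lid (a joint): Lid angle, rad: 0 shut on the rim, 1.57 upright, starts 1.70 to 1.90 (leaning back), stop at 2.0. A stiff hinge holds it wherever it is left and needs up to about 0.8 N m to turn; no latch. Against the standing flap the lid jams at about 1.25 rad.
- lid_hinge (a point): Middle of the lid's hinge line, at (95, 0, 62) mm in the case. Axes turn with the lid: y along the hinge, -x towards the free edge, z out of its outside. The lid is a grey shallow tray: 190 mm from hinge to free edge, 260 mm along the hinge, rim at z = 0, outer face at z = 22 mm with ribs 1.5 mm higher.
- lid_edge (a point): Middle of the lid's free edge, on its outer face (190 mm from the hinge line, at z = +22 mm of lid_hinge). Same axes as lid_hinge.
- flap (a joint): Angle of the inner flap, rad: 0 lying flat across the bobbin compartment, 1.57 standing upright, starts 1.25 to 1.55, stop at 1.6. Its hinge has a little friction and holds it wherever it is left; about 0.15 N m moves it.
- flap_hinge (a point): Middle of the flap's hinge line, at (-3, 122, 54) mm in the case, along the case's x. Axes turn with the flap: x along the hinge, -y to the free edge, z out of the face that is on top when flat and looks out of the case when standing. White plate: 114 mm from hinge to free edge, 172 along the hinge, 4 thick (z -2 to 2 mm), with a lip along the free edge up to z = 8 mm.
- flap_edge (a point): Middle of the flap's free edge, on its z face (114 mm from the hinge line). Same axes as flap_hinge.
- cone_center (a point): Middle of a loose cone of off-white thread standing on the worktop in front of the case; foot 68 mm across, 124 mm high. Leave it.
- snips_center (a point): Middle of loose black-handled thread snips, 110 mm long, 8 mm high, lying in front of the case. Leave them.
- hoop_center (a point): Centre of a loose wooden embroidery hoop, 140 mm across, 11 mm high, lying on the worktop behind the case. Leave it.
- spool_center (a point): Middle of a small loose thread spool, 30 mm across, 42 mm high, standing in the open right half of the case, below the rim; it stays there under the shut lid.

How it is judged (in metres and radians):
On the way, in this order (a step that is already met when the one before it is completed fails the run):
1. the inner flap is folded down flat (within 0.06 rad) while the lid is still open (above 1.2 rad) (value of joint flap below 0.06 rad and value of joint lid above 1.2 rad), for 0.2 s.
2. the lid is shut over the flat flap (within 0.03 rad) (value of joint flap below 0.06 rad and value of joint lid below 0.03 rad), for 0.2 s.
At the end, for the whole second after the job is handed in: The inner flap lies flat (within 0.06 rad, about 7 mm at its free edge) and the lid is shut over it (within 0.03 rad, about 6 mm at its free edge) and at rest; the cone, snips, hoop and spool are within 20 mm of where they started (all of step 2 and velocity of joint lid between -0.05 and 0.05 rad/s and distance of each of cone_center, snips_center, hoop_center, spool_center from where it was at the start of the episode below 0.02 m); the robot touches nothing.
It fails at once if the flap is pinched: the grasp point between the finger pads lies inside the flap's plate while the fingers bear on something (x of the grasp point in the frame of flap_hinge between -0.086 and 0.086 m and y of the grasp point in the frame of flap_hinge between -0.114 and 0 m and z of the grasp point in the frame of flap_hinge between -0.003 and 0.003 m and contact force between the fingers and anything else above 1.5 N).
It fails at once if the lid is pinched: the grasp point between the finger pads lies inside the lid's outline (between rim and outer face) while the fingers bear on something (x of the grasp point in the frame of lid_hinge between -0.19 and 0 m and y of the grasp point in the frame of lid_hinge between -0.13 and 0.13 m and z of the grasp point in the frame of lid_hinge between 0 and 0.021 m and contact force between the fingers and anything else above 1.5 N).
It fails at once if the cone, snips, hoop or spool is lifted or moved by more than 20 mm (distance of any of cone_center, snips_center, hoop_center, spool_center from where it was at the start of the episode above 0.02 m).
It also fails if it takes over 58 s, if anything falls off the work surface, if the arm or the gripper's body presses on something with over 40 N, if the wrist force passes 120 N, or if a joint passes its speed limit or range.

ROBOT

A 6-joint arm with a two-finger parallel gripper is mounted at the origin on the work surface. World frame = base frame: x ahead of the robot, y to its left, z up, the work surface at z = 0. Lengths are in m, angles in degrees, forces in N, time in s.
With the tool pointing down it reaches from about 0.3 to 0.775 m from the base axis. Payload 14.6 kg.
Tool frame: the origin (TCP) lies midway between the tips of the shut fingers; the grasp point (between the pads) lies 19 mm behind it (env.grip_depth is the distance from the TCP to the grasp point, in m); x points along the fingers, z is the direction in which the jaws open and shut, and the axes are right-handed (so a half turn about x gives the same grasp; the last joint's range is limited). The gripper opens to 85 mm and grips with 20 to 120 N. Pads are 22 mm wide; open, the fingers measure 114 mm over their backs; the gripper's body (76 mm by 85 mm) begins 54 mm behind the grasp point. The pads swing forward as they close: fully open they stand 13 mm farther back than shut.
Start: joints at [59.209, 17.183, 87.147, -0, 75.671, -3.816], TCP at [0.249, 0.49, 0.231] pointing down, gripper open.
Joint ranges: [-173.82, 173.82], [-45.26, 126.66], [13.44, 144.39], [-59.66, 239.66], [0, 175.72], [-146.38, 146.38]. Speed limits (degrees/s): [127.2, 127.2, 147.25, 180, 180, 180].

INTERFACE

Orientations are given as a 3x3 rotation matrix whose columns are the frame's x, y, z axes.
In Python, from bench import get_state, cams, workorder, env gives the robot as it stands.
- The arm moves only by the tool play_rows, never from a script. Its argument "commands" is a list of rows, each a list of 2 entries, a list of its own where there are three numbers: the shift along the world's x, y, z in cm, then the turn, a rotation vector about the world's x, y, z in rad. In form: [[[dx, dy, dz], [rx, ry, rz]], ...]. A call has 1 to 10 rows; each row is the pose to reach, as a shift and turn from the pose measured when the call began; what a row does not reach only later rows make up. A row lasts 1/12 s, in which the tool goes at most 41.7 mm and 7.16 degrees, less where a joint would pass 70% of its speed; a pose out of reach is approached as far as the arm can. A call with a gripper value outside its range is refused whole. "jaw" is the closure, from 0 (fully open) to 1 (shut), set as the call begins (left out, the last holds). The fingers move at their own pace and stop on an object; "squeeze" is the grip in N (left out, the last holds). Time passes only in rows, so rows that repeat a pose let the fingers close. It gives the time, the measured TCP pose, the force and the opening at its end, in the units of the state.
- get_state(): the state, without advancing time (a new reading comes with each control period).
- cams.snapshot(name): name is "scene" or "side" or "wrist"; returns (picture, depth): 420x560x3 uint8, red, green, blue; 420x560 float32, m along the optical axis (not along the pixel's ray), 0 where there is no reading.
- cams.camera_model(name): a dict with "intrinsics" (3x3 intrinsics, pixels), "origin" and "attitude" of the camera in the world. Camera axes: x right, y down, z forward; pixel columns grow to the right and rows downward; lengths in m; the calibration is good to about 2 mm. The wrist camera is an equidistant fisheye: a pixel r from the principal point sees the ray r / f radians off the axis. A picture is of the moment at which its call begins: read the wrist's pose just before it. camera_model takes no time and is no camera call; for the wrist camera it gives the pose at the moment of the call.
- workorder.close_job(): hands the job in, once; it reports no verdict.
The state is a dict: "t": time; "joint_positions": joint angles; "qvel": joint speeds; "effort": joint torques, N m; "ee_pos": TCP position; "orientation": TCP orientation; "force": force on the tool from outside, world axes, zero at the start; "wrist_torque": the same for the moment, N m; "opening": finger opening in m.
Only numpy, scipy, OpenCV 4.12 (cv2) and the standard library are available. Lean on these libraries where they do the work, as an engineer would, in place of code of your own. Each camera call takes 0.05 s, during which the arm holds its last target.

## Working session

There is one attempt and no reset: what is moved stays moved. The work goes in short steps, Python scripts to look and compute and a tool call to move; the robot and the scene stay as the last step left them, time stands still between calls to the robot, and variables do not carry over. Pictures are saved under pics/ and viewed, and the job is handed in when it is done.

Besides the shell and the picture viewer there is one more tool, called after "Emit:" by a JSON object that holds its "api" and its "payload", one argument or row to a line. play_rows: Moves the arm, as the interface text tells. Its arguments: {"type":"object","properties":{"commands":{"type":"array"},"jaw":{"type":"number"},"squeeze":{"type":"number"}},"required":["commands"]}

```bash
mkdir -p pics
python3 - <<'E'
from bench import get_state,cams,env
import cv2,numpy as np
print(get_state())
for n in ["scene","side","wrist"]:
    m=cams.camera_model(n);p,d=cams.snapshot(n)
    cv2.imwrite(f"pics/{n}0.png",p[:,:,::-1]);np.savez(f"{n}0.npz",p=p,d=d,K=m["intrinsics"],o=m["origin"],R=m["attitude"])
    print(n,m)
E
```

```text
{'t': 0.0, 'joint_positions': array([ 5.92084893e+01,  1.72166570e+01,  8.71818806e+01,  1.79177357e-03,
        7.56716597e+01, -3.81843107e+00]), 'qvel': array([-0.00459245, -0.07535229, -0.01613027,  0.0462816 , -0.0014903 ,
       -0.0494653 ]), 'effort': array([ 1.88677732e-03, -5.43510532e+01, -3.61790872e+01, -2.03915408e-05,
        4.06533174e-03, -1.64271268e-05]), 'ee_pos': array([0.2493543 , 0.48994734, 0.23069981]), 'orientation': array([[-6.53213496e-04, -8.91216177e-01,  4.53578327e-01],
       [-1.03695645e-03,  4.53578783e-01,  8.91215581e-01],
       [-9.99999249e-01,  1.11813072e-04, -1.22043615e-03]]), 'force': array([-0.34101385, -0.38257844,  0.51710078]), 'wrist_torque': array([-0.01758601,  0.00583376, -0.00430495]), 'opening': 0.08586460637493766}
scene {'intrinsics': array([[512.65694763,   0.        , 284.55088746],
       [  0.        , 512.65694763, 213.30455384],
       [  0.        ,   0.        ,   1.        ]]), 'origin': array([ 1.22123155, -0.47510108,  0.94555035]), 'attitude': array([[ 0.63757699,  0.56294494, -0.5259169 ],
       [ 0.77017612, -0
[... 154 characters left out ...]
  0.        , 488.19639425, 208.66160748],
       [  0.        ,   0.        ,   1.        ]]), 'origin': array([ 0.3225333 , -0.72046754,  0.70888948]), 'attitude': array([[ 0.93576026, -0.22629619,  0.2704492 ],
       [-0.35256831, -0.58526624,  0.73017738],
       [-0.00695158, -0.77862279, -0.62745376]])}
wrist {'intrinsics': array([[325.1922621 ,   0.        , 285.31101853],
       [  0.        , 325.1922621 , 208.34325493],
       [  0.        ,   0.        ,   1.        ]]), 'origin': array([0.17845362, 0.52605649, 0.37299027]), 'attitude': array([[ 0.45464106,  0.84651347,  0.27697736],
       [ 0.89067355, -0.43158974, -0.14293676],
       [-0.00145731,  0.31168133, -0.95018557]])}
```

View pics/scene0.png

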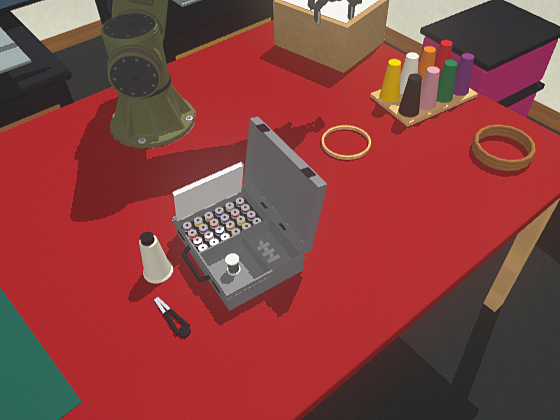

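View pics/side0.png

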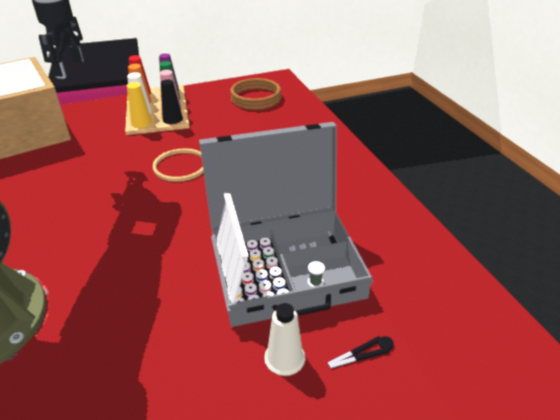

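View pics/wrist0.png

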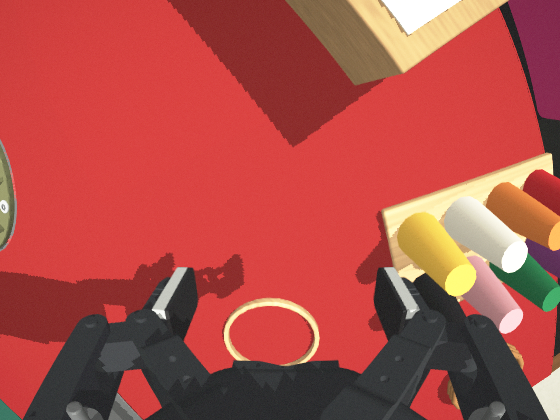

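```bash
cat > h.py <<'E'
import numpy as np,cv2
def load(f):
    z=np.load(f);return z
def cloud(z):
    d=z['d'];h,w=d.shape;K=z['K'];u,v=np.meshgrid(np.arange(w),np.arange(h))
    c=np.stack([(u-K[0,2])/K[0,0]*d,(v-K[1,2])/K[1,1]*d,d],-1)
    return c@z['R'].T+z['o']
E
python3 - <<'E'
from h import *
for n,(a,b,c,e) in {"scene":(160,340,100,330),"side":(190,380,110,390)}.items():
    z=load(n+"0.npz");W=cloud(z)
    p=z['p'][c:e,a:b,::-1]
    cv2.imwrite(f"pics/{n}0c.png",cv2.resize(p,None,fx=2.1 if n=='side' else 2.5,fy=2.1 if n=='side' else 2.5))
# case rim: points with z 0.055-0.068
fr=[]
for n in ["scene","side"]:
    z=load(n+"0.npz");W=cloud(z).reshape(-1,3);C=z['p'].reshape(-1,3).astype(int)
    red=(C[:,0]>C[:,1]*1.8)
    m=(z['d'].ravel()>0)&~red&(W[:,2]>.057)&(W[:,2]<.066)&(W[:,0]>.2)&(W[:,0]<.9)&(abs(W[:,1])<.4)
    q=W[m];print(n,m.sum(),q.min(0),q.max(0));fr.append(q)
im=np.full((600,800,3),255,np.uint8)
for q,c in zip(fr,[(255,0,0),(0,0,255)]):
    for p in q: cv2.circle(im,(int((p[0]-.3)*1500),int((.3-p[1])*1500)),2,c,-1)
cv2.imwrite("pics/top.png",im)
E
```

```text
scene 1581 [ 0.43140958 -0.2974957   0.05702452] [0.7149082  0.02711613 0.06599167]
side 2223 [ 0.42906695 -0.2970297   0.05700327] [0.70729376 0.02994621 0.06599399]
```

View pics/top.png

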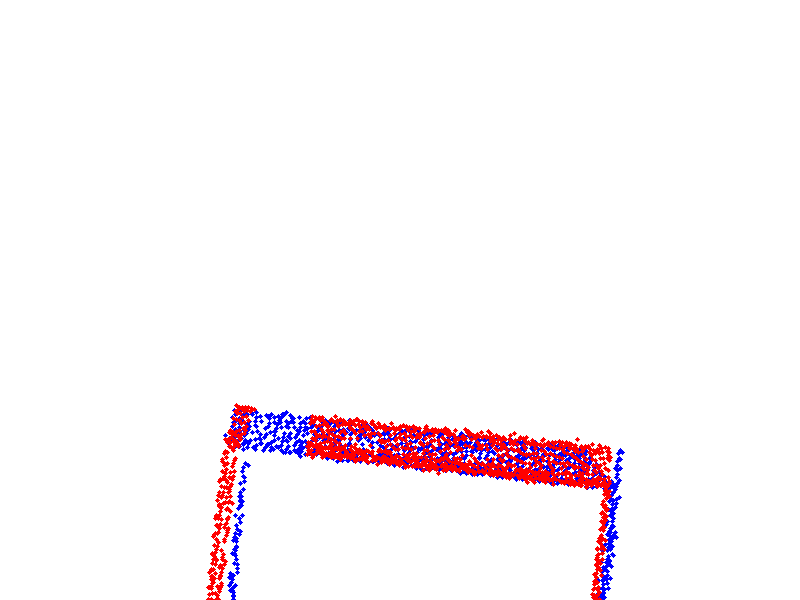

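View pics/scene0c.png

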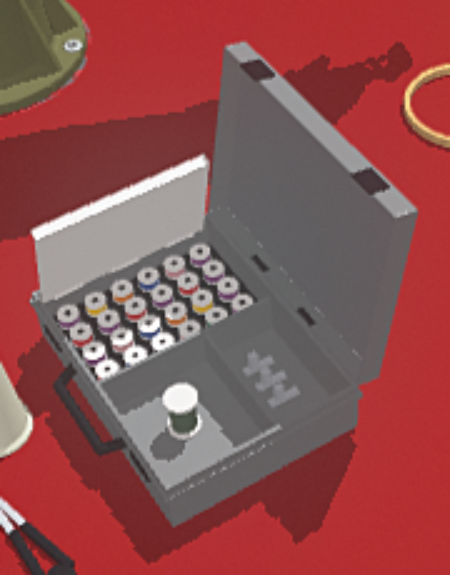

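View pics/side0c.png

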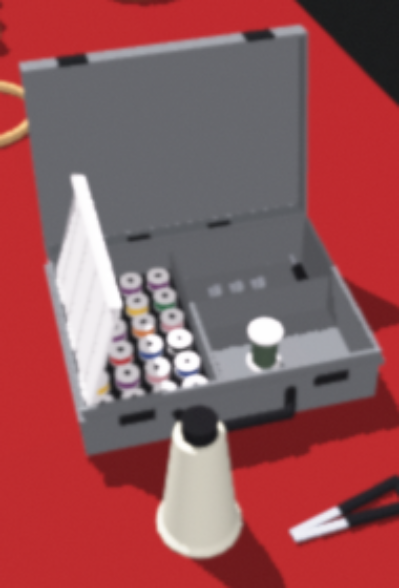

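```bash
cat >> h.py <<'E'
def ray(z,u,v,h):
    K=z['K'];d=z['R']@np.array([(u-K[0,2])/K[0,0],(v-K[1,2])/K[1,1],1]);o=z['o'];return o+d*(h-o[2])/d[2]
E
python3 - <<'E'
from h import *
s=load("scene0.npz");t=load("side0.npz")
print("scene FR,RR,FL",[ray(s,160+a/2.5,100+b/2.5,.062).round(4)[:2] for a,b in [(170,490),(360,390),(33,297)]])
print("side FL,FR",[ray(t,190+a/2.1,110+b/2.1,.062).round(4)[:2] for a,b in [(82,425),(381,352)]])
# wall fits
import scipy.optimize as so
W=[];
P=[]
for z in (s,t):
    w=cloud(z).reshape(-1,3);C=z['p'].reshape(-1,3).astype(int)
    m=(z['d'].ravel()>0)&~(C[:,0]>C[:,1]*1.6)&(w[:,2]>.012)&(w[:,2]<.4)&(w[:,0]>.38)&(w[:,0]<.78)&(w[:,1]<.12)&(w[:,1]>-.36)
    P.append(w[m])
P=[p for p in P]
for n,p in zip("st",P):
    im=np.full((600,800,3),255,np.uint8)
    q=p[(p[:,2]<.062)]
    for a in q: cv2.circle(im,(int((a[0]-.35)*1700),int((.05-a[1])*1700)),1,(int(a[2]*4000),0,255-int(a[2]*4000)),-1)
    cv2.imwrite(f"pics/top_{n}.png",im)
np.savez("P.npz",s=P[0],t=P[1])
E
```

```text
scene FR,RR,FL [array([ 0.694 , -0.2087]), array([ 0.7172, -0.0239]), array([ 0.4394, -0.1834])]
side FL,FR [array([ 0.4263, -0.1964]), array([ 0.6869, -0.2121])]
```

View pics/top_s.png

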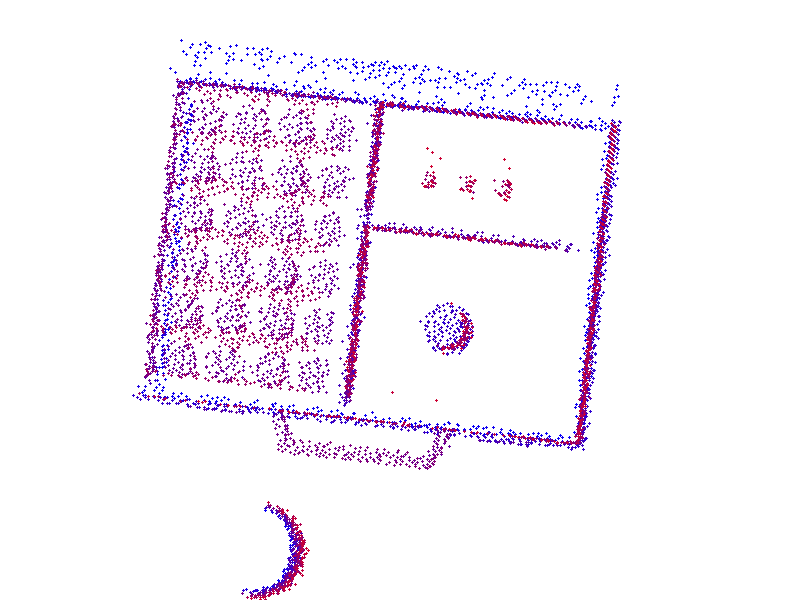

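View pics/top_t.png

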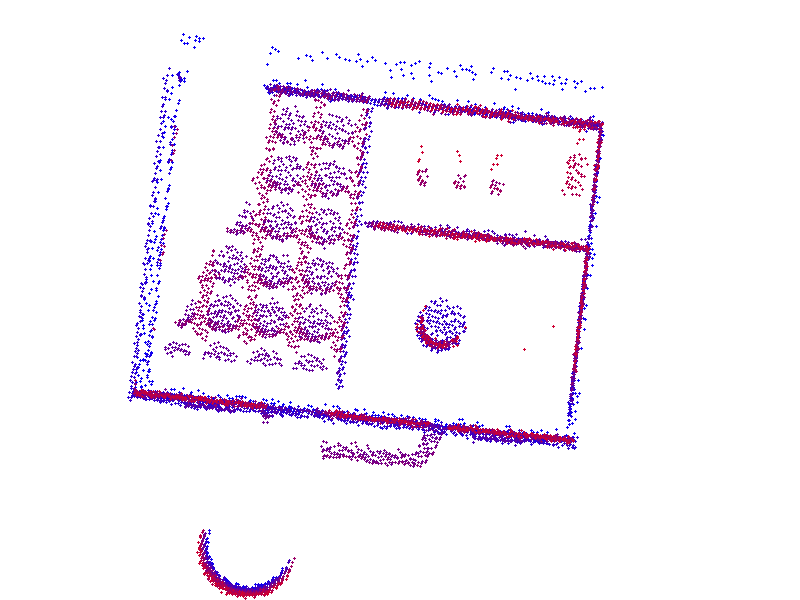

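```bash
cat >> h.py <<'E'
C=np.array([.5708,-.1032,0]);X=np.array([.1108,.9938,0]);X/=np.linalg.norm(X);Y=np.array([-X[1],X[0],0]);Rc=np.stack([X,Y,[0,0,1]],1)
def w2c(w): return (w-C)@Rc
def c2w(c): return np.asarray(c)@Rc.T+C
E
python3 - <<'E'
from h import *
P=np.load("P.npz")
for k in "st":
    c=w2c(P[k])*1000
    f=c[(c[:,1]>112)&(c[:,2]>75)&(abs(c[:,0])<80)&(c[:,1]<170)]
    a=np.degrees(0);y=f[:,1]-122;z=f[:,2]-54
    print(k,"flap n",len(f),"ang med",np.median(np.arctan2(z,-y)), "zmax",f[:,2].max(),"y at z bands",[(b,np.median(f[(abs(f[:,2]-b)<5),1]).round(1)) for b in (90,120,150)], "x",f[:,0].min(),f[:,0].max())
    l=c[(c[:,0]>85)&(c[:,2]>80)&(abs(c[:,1])<125)]
    print("lid n",len(l),"zmax",l[:,2].max(),[(b,np.percentile(l[(abs(l[:,2]-b)<4),0],[10,50,90]).round(1)) for b in (90,120,150,180,210,235)])
print("hinge",c2w([.095,0,.062]),c2w([-.003,.122,.054]))
from bench import cams
s=load("scene0.npz")
print("hoop",ray(s,346,142,.0055), w2c(ray(s,346,142,.0055)))
E
```

```text
s flap n 67 ang med 1.2280913399041011 zmax 89.31662807263862 y at z bands [(90, np.float64(112.2)), (120, np.float64(nan)), (150, np.float64(nan))] x -78.5064905307378 78.29802189487924
lid n 4258 zmax 253.98373517704675 [(90, array([118.9, 120.5, 121.9])), (120, array([124.2, 125.7, 127.2])), (150, array([129.7, 131.1, 132.6])), (180, array([135. , 136.6, 137.9])), (210, array([140.4, 141.9, 143.5])), (235, array([130.4, 130.4, 130.4]))]
t flap n 444 ang med 1.435283137978996 zmax 117.88496017155991 y at z bands [(90, np.float64(117.3)), (120, np.float64(112.5)), (150, np.float64(nan))] x -79.97305307619874 79.15946929958308
lid n 9749 zmax 253.1801567731533 [(90, array([119.2, 121.6, 123.7])), (120, array([125. , 126.8, 129.1])), (150, array([130.2, 132.6, 134.5])), (180, array([135.4, 137.6, 139.6])), (210, array([140.9, 143. , 145. ])), (235, array([145.2, 147. , 148.9]))]
hinge [ 0.58132645 -0.00878499  0.062     ] [ 0.44921884 -0.09266335  0.054     ]
hoop [0.45727872 0.36061152 0.0055    ] [0.44837677 0.16421474 0.0055    ]
  return _methods._mean(a, axis=axis, dtype=dtype,
  ret = ret.dtype.type(ret / rcount)
```

Emit:
{"api": "play_rows", "payload": {
  "commands": [
    [[1,-3,2],[0,0,0.05]],
    [[2,-7,4],[0,0,0.1]],
    [[3,-11,6],[0,0,0.16]],
    [[4,-15,7],[0,0,0.22]],
    [[5,-19,7],[0,0,0.28]],
    [[6,-23,7],[0,0,0.32]],
    [[7,-27,7],[0,0,0.36]],
    [[7.5,-31,7],[0,0,0.36]],
    [[8,-35,7],[0,0,0.36]],
    [[8.5,-39,7],[0,0,0.36]]
  ],
  "jaw": 1
}}

```text
t: 0.98
ee_pos: [0.3335, 0.1014, 0.3009]
orientation: [[0.0, -0.994, 0.11], [-0.001, 0.11, 0.994], [-1.0, -0.0, -0.001]]
force: [1.8, -0.1, 0.6]
opening: -0.0001
```

Emit:
{"api": "play_rows", "payload": {
  "commands": [
    [[1,-4,0],[0,0,0]],
    [[2,-8,0],[0,0,0]],
    [[3,-12,0],[0,0,0]],
    [[4,-16,0],[0,0,0]],
    [[5.5,-19,-2],[0,0,0]],
    [[6.6,-20.5,-5],[0,0,0]],
    [[6.6,-20.5,-8.5],[0,0,0]],
    [[6.6,-20.5,-12.5],[0,0,0]],
    [[6.6,-20.5,-16],[0,0,0]],
    [[6.6,-20.5,-16],[0,0,0]]
  ]
}}

```text
t: 1.82
ee_pos: [0.3966, -0.1027, 0.1355]
orientation: [[-0.009, -0.994, 0.111], [0.002, 0.11, 0.994], [-1.0, 0.009, 0.001]]
force: [-0.5, 0.7, -0.1]
opening: -0.0003
```

Run:
```python
from bench import get_state,cams
import cv2,numpy as np
print(get_state()['ee_pos'])
for n in ["scene","side"]:
    p,d=cams.snapshot(n);cv2.imwrite(f"pics/{n}1.png",p[60:360,120:420,::-1].repeat(2,0).repeat(2,1))
```

```text
[ 0.39660307 -0.10274038  0.13551964]
```

View pics/side1.png

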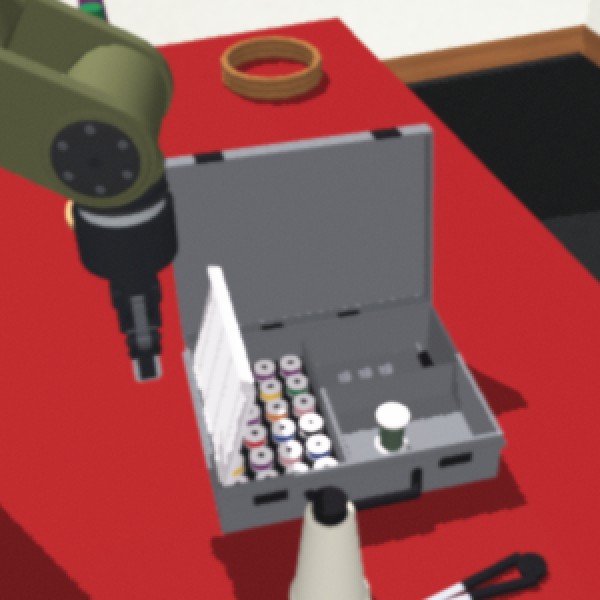

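View pics/scene1.png

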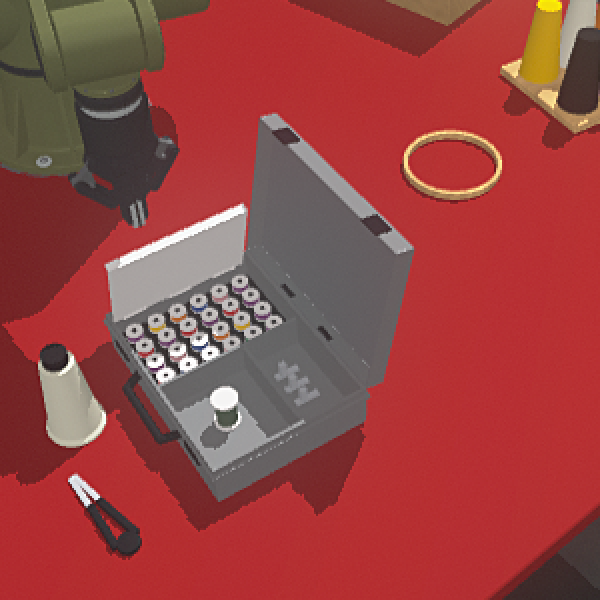

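Emit:
{"api": "play_rows", "payload": {
  "commands": [
    [[2.5,-0.3,0],[0,0,0]],
    [[4.5,-0.5,0.2],[0,0,0]],
    [[5.2,-0.6,0.2],[0,0,0]],
    [[6,-0.7,0],[0,0,0]],
    [[6.9,-0.8,-0.15],[0,0,0]],
    [[7.7,-0.9,-0.5],[0,0,0]],
    [[8.4,-0.9,-0.9],[0,0,0]],
    [[9.1,-1,-1.4],[0,0,0]],
    [[9.7,-1.1,-1.9],[0,0,0]],
    [[9.7,-1.1,-1.9],[0,0,0]]
  ]
}}

```text
t: 2.75
ee_pos: [0.4969, -0.1146, 0.1211]
orientation: [[-0.003, -0.994, 0.11], [0.0, 0.11, 0.994], [-1.0, 0.003, -0.0]]
force: [0.3, -0.2, 0.5]
opening: -0.0
```

Run:
```python
from bench import get_state,cams
import cv2,numpy as np
print(get_state()['ee_pos'])
for n in ["side"]:
    p,d=cams.snapshot(n);cv2.imwrite(f"pics/{n}2.png",p[60:360,120:420,::-1].repeat(2,0).repeat(2,1))
```

```text
[ 0.49687797 -0.11458317  0.12111181]
```

View pics/side2.png

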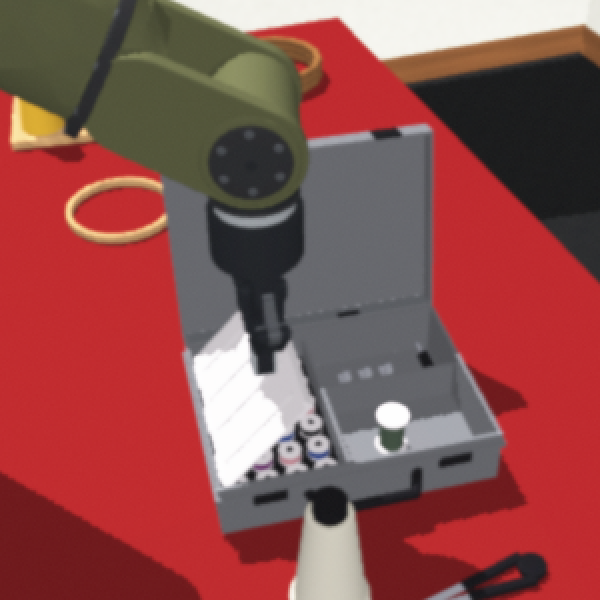

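Emit:
{"api": "play_rows", "payload": {
  "commands": [
    [[0.4,0,-0.9],[0,0,0]],
    [[0.9,-0.1,-1.8],[0,0,0]],
    [[1.3,-0.1,-2.6],[0,0,0]],
    [[1.7,-0.2,-3.4],[0,0,0]],
    [[2.0,-0.2,-4.2],[0,0,0]],
    [[2.2,-0.2,-5],[0,0,0]],
    [[2.3,-0.2,-5.8],[0,0,0]],
    [[2.4,-0.2,-6.3],[0,0,0]],
    [[2.4,-0.2,-6.6],[0,0,0]],
    [[2.4,-0.2,-6.8],[0,0,0]]
  ]
}}

```text
t: 3.63
ee_pos: [0.5205, -0.1165, 0.0552]
orientation: [[-0.003, -0.994, 0.11], [0.0, 0.11, 0.994], [-1.0, 0.003, -0.0]]
force: [-21.2, 6.0, 48.3]
opening: 0.0002
```

Emit:
{"api": "play_rows", "payload": {
  "commands": [
    [[0,0,0],[0,0,0]],
    [[0,0,0],[0,0,0]],
    [[0,0,0],[0,0,0]],
    [[0,0,1],[0,0,0]],
    [[0,0,4],[0,0,0]],
    [[-3,0,7],[0,0,0]],
    [[-6,0,10],[0,0,0]],
    [[-8,0.5,13],[0,0,0]],
    [[-11,1,16],[0,0,0]],
    [[-14,1.5,19],[0,0,0]]
  ]
}}

```text
t: 4.47
ee_pos: [0.3805, -0.1014, 0.2452]
orientation: [[-0.002, -0.994, 0.11], [-0.0, 0.11, 0.994], [-1.0, 0.002, -0.0]]
force: [0.1, -0.1, 0.8]
opening: -0.0001
```

```bash
cat > snap.py <<'E'
import sys
from bench import get_state,cams
import cv2,numpy as np
k=sys.argv[1]
s=get_state();print(s['t'],s['ee_pos'],s['joint_positions'].round(1),s['force'])
for n in sys.argv[2:]:
    m=cams.camera_model(n);p,d=cams.snapshot(n);cv2.imwrite(f"pics/{n}{k}.png",p[60:360,120:420,::-1].repeat(2,0).repeat(2,1))
    np.savez(f"{n}{k}.npz",p=p,d=d,K=m["intrinsics"],o=m["origin"],R=m["attitude"])
E
python3 snap.py 3 side scene
python3 - <<'E'
from h import *
for n in("side3","scene3"):
    c=w2c(cloud(load(n+".npz")).reshape(-1,3))*1000
    f=c[(abs(c[:,0])<75)&(c[:,1]>20)&(c[:,1]<115)&(c[:,2]>20)&(c[:,2]<100)]
    print(len(f),[(b,np.median(f[abs(f[:,1]-b)<5,2]).round(1)) for b in (30,50,70,90,110)])
E
```

```text
4.4667 [ 0.38052402 -0.10140925  0.24522435] [ -20.2   -4.   108.8   -0.    75.3 -103.9] [ 0.09133736 -0.07630192  0.84988197]
2913 [(30, np.float64(56.6)), (50, np.float64(56.7)), (70, np.float64(56.6)), (90, np.float64(56.7)), (110, np.float64(56.6))]
1943 [(30, np.float64(55.6)), (50, np.float64(55.7)), (70, np.float64(55.7)), (90, np.float64(55.6)), (110, np.float64(55.6))]
```

View pics/scene3.png

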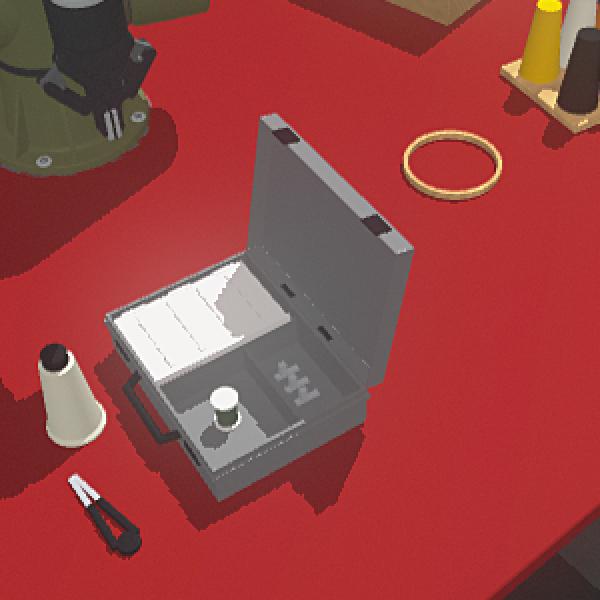

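Emit:
{"api": "play_rows", "payload": {
  "commands": [
    [[0,2,2],[0,0,0]],
    [[0,5,5],[0,0,0]],
    [[-1,9,7],[0,0,-0.12]],
    [[-2,13,8],[0,0,-0.24]],
    [[-2,17,8],[0,0,-0.36]],
    [[-2,21,8],[0,0,-0.48]],
    [[-1,25,8],[0,0,-0.6]],
    [[2,27,8],[0,0,-0.72]],
    [[6,27,8],[0,0,-0.84]],
    [[10,27,8],[0,0,-0.96]]
  ]
}}

```text
t: 5.4
ee_pos: [0.4637, 0.1685, 0.329]
orientation: [[0.002, -0.565, 0.825], [-0.006, 0.825, 0.565], [-1.0, -0.006, -0.001]]
force: [0.5, -0.6, 2.5]
opening: -0.0001
```

Emit:
{"api": "play_rows", "payload": {
  "commands": [
    [[2,0,0],[0,0,-0.12]],
    [[5,0,0],[0,0,-0.24]],
    [[8,0,0],[0,0,-0.36]],
    [[11,-1,0],[0,0,-0.48]],
    [[12,-1,0],[0,0,-0.6]],
    [[12,-2,0],[0,0,-0.61]],
    [[12,-3,-1],[0,0,-0.61]],
    [[12,-3,-1],[0,0,-0.61]]
  ]
}}

```text
t: 6.07
ee_pos: [0.5834, 0.1371, 0.3169]
orientation: [[-0.004, 0.008, 1.0], [-0.007, 1.0, -0.008], [-1.0, -0.007, -0.004]]
force: [0.3, 1.0, -0.3]
opening: 0.0001
```

```bash
python3 snap.py 4 side scene; python3 -c "
from h import *
from bench import get_state
print(w2c(get_state()['ee_pos']),get_state()['orientation'].round(3))"
```

```text
6.0667 [0.58335106 0.13711281 0.31694301] [ 9.9 21.2 70.6 -0.3 88.5 10.4] [ 0.25895256  0.97271431 -0.32060722]
[0.24155788 0.01429323 0.318865  ] [[-0.002  0.008  1.   ]
 [-0.006  1.    -0.008]
 [-1.    -0.006 -0.002]]
```

View pics/scene4.png

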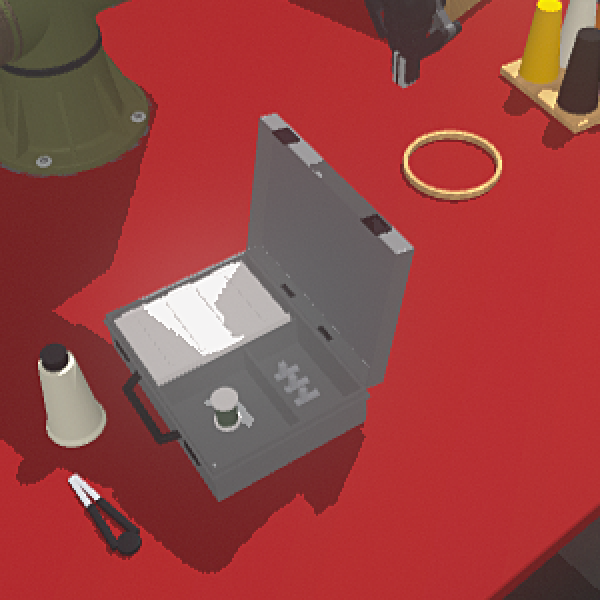

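Emit:
{"api": "play_rows", "payload": {
  "commands": [
    [[0,0,-3.5],[0,0,0.0]],
    [[0,0,-7],[0,0,-0.05]],
    [[0,0,-10],[0,0,-0.1]],
    [[-0.2,-2,-10.2],[0,0,-0.1]],
    [[-0.5,-4.5,-10.2],[0,0,-0.1]],
    [[-0.7,-6.5,-10.2],[0,0,-0.1]],
    [[-0.8,-7.5,-10.2],[0,0,-0.1]],
    [[-0.9,-8.5,-10.2],[0,0,-0.1]],
    [[-1,-9.3,-10.2],[0,0,-0.1]],
    [[-1.1,-10,-10.2],[0,0,-0.1]]
  ]
}}

```text
t: 7.0
ee_pos: [0.5725, 0.0386, 0.2174]
orientation: [[-0.002, 0.107, 0.994], [-0.005, 0.994, -0.107], [-1.0, -0.005, -0.001]]
force: [1.1, 2.7, 1.8]
opening: -0.0001
```

```bash
python3 snap.py 5 side scene; python3 -c "
from h import *
from bench import get_state
print(w2c(get_state()['ee_pos']),get_state()['orientation'].round(3))
for n in('side5','scene5'):
    c=w2c(cloud(load(n+'.npz')).reshape(-1,3))*1000
    l=c[(c[:,0]>60)&(c[:,2]>80)&(abs(c[:,1])<125)&(c[:,2]<260)]
    print([(b,np.percentile(l[(abs(l[:,2]-b)<4),0],[10,50,90]).round(1)) for b in (90,120,150,180,210,235)])
"
```

```text
7.0 [0.57249491 0.03864156 0.21738991] [ 0.3 20.9 84.1 -0.3 75.1  6.6] [1.12067968 2.66625247 1.81382895]
[0.14057512 0.01414293 0.21705196] [[-0.002  0.108  0.994]
 [-0.006  0.994 -0.108]
 [-1.    -0.006 -0.002]]
[(90, array([116.1, 118.1, 119.9])), (120, array([118.1, 119.9, 121.8])), (150, array([119.8, 121.9, 123.7])), (180, array([121.8, 123.9, 125.8])), (210, array([123.8, 125.7, 127.4])), (235, array([125. , 127. , 128.8]))]
[(90, array([115.4, 116.8, 117.8])), (120, array([117. , 118.4, 119.5])), (150, array([118.9, 120.1, 121.3])), (180, array([120.9, 122. , 123.1])), (210, array([122.2, 123.6, 124.6])), (235, array([110.7, 142.4, 146.1]))]
```

View pics/scene5.png

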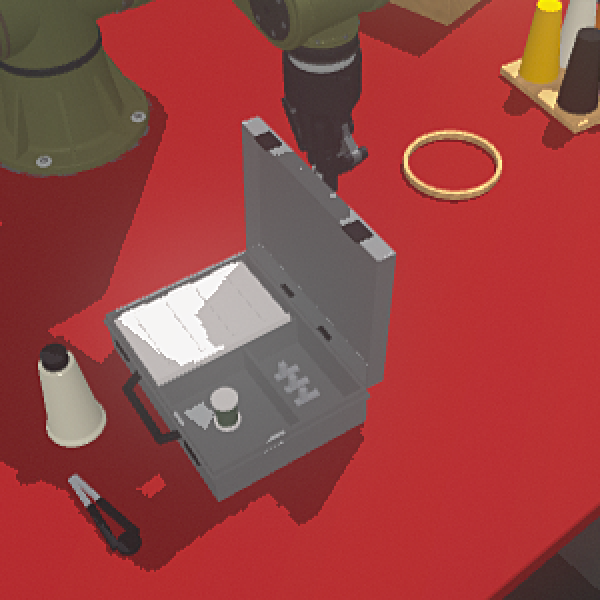

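Emit:
{"api": "play_rows", "payload": {
  "commands": [
    [[-0.1,-1.2,0.4],[0,0,0]],
    [[-0.3,-2.5,0.5],[0,0,0]],
    [[-0.4,-3.9,0.5],[0,0,0]],
    [[-0.6,-5.5,0.4],[0,0,0]],
    [[-0.8,-7.0,0.2],[0,0,0]],
    [[-0.9,-8.5,-0.3],[0,0,0]],
    [[-1.1,-10,-0.8],[0,0,0]],
    [[-1.3,-11.4,-1.6],[0,0,0]],
    [[-1.4,-12.8,-2.4],[0,0,0]],
    [[-1.4,-12.8,-2.4],[0,0,0]]
  ]
}}

```text
t: 7.93
ee_pos: [0.5574, -0.0926, 0.1915]
orientation: [[-0.005, 0.111, 0.994], [-0.006, 0.994, -0.111], [-1.0, -0.006, -0.004]]
force: [0.2, -0.3, -0.3]
opening: -0.0001
```

```bash
python3 snap.py 6 side scene; python3 -c "
from h import *
from bench import get_state
print(w2c(get_state()['ee_pos']),get_state()['orientation'].round(3))
"
```

```text
7.9333 [ 0.55742485 -0.09264054  0.19145568] [-13.   21.2  87.3  -0.4  71.7  -6.5] [ 0.18371941 -0.29421778 -0.2627695 ]
[0.01110696 0.01399451 0.19287201] [[-0.003  0.109  0.994]
 [-0.006  0.994 -0.109]
 [-1.    -0.006 -0.003]]
```

View pics/scene6.png

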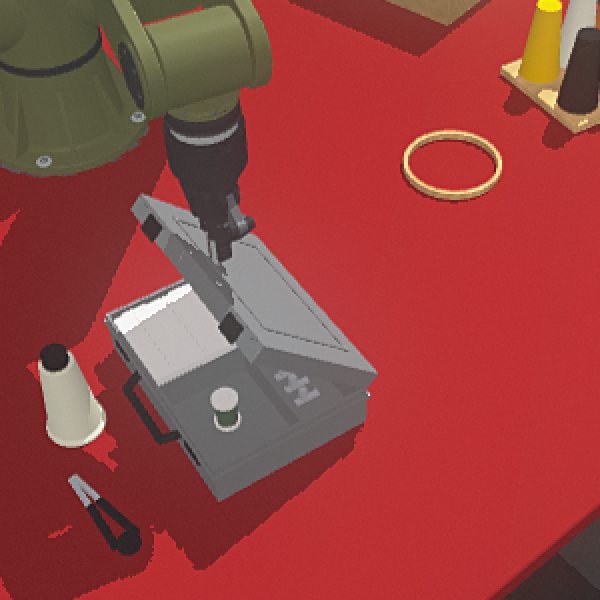

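View pics/side6.png

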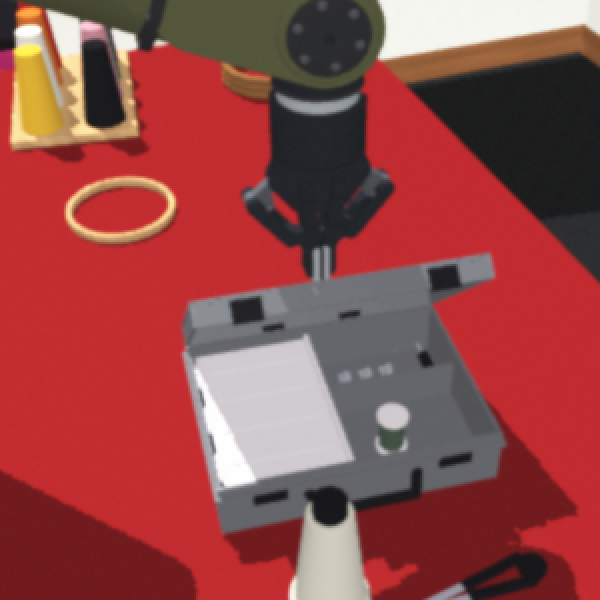

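Emit:
{"api": "play_rows", "payload": {
  "commands": [
    [[-0.1,-1.2,-1],[0,0,0]],
    [[-0.3,-2.4,-2.1],[0,0,0]],
    [[-0.4,-3.4,-3.4],[0,0,0]],
    [[-0.5,-4.3,-4.6],[0,0,0]],
    [[-0.6,-5.0,-6],[0,0,0]],
    [[-0.6,-5.7,-7.5],[0,0,0]],
    [[-0.7,-6.1,-9],[0,0,0]],
    [[-0.7,-6.4,-10],[0,0,0]],
    [[-0.7,-6.4,-10.5],[0,0,0]],
    [[-0.7,-6.4,-10.8],[0,0,0]]
  ]
}}

```text
t: 8.87
ee_pos: [0.5508, -0.1548, 0.084]
orientation: [[-0.004, 0.11, 0.994], [-0.006, 0.994, -0.11], [-1.0, -0.006, -0.004]]
force: [-1.6, -2.0, 7.1]
opening: 0.0002
```

Emit:
{"api": "play_rows", "payload": {
  "commands": [
    [[0,0,-0.1],[0,0,0]],
    [[0,0,-0.2],[0,0,0]],
    [[0,0,-0.2],[0,0,0]]
  ]
}}

```text
t: 9.12
ee_pos: [0.551, -0.1549, 0.0838]
orientation: [[-0.004, 0.109, 0.994], [-0.006, 0.994, -0.109], [-1.0, -0.007, -0.003]]
force: [-8.7, -0.2, 14.8]
opening: -0.0001
```

Emit:
{"api": "play_rows", "payload": {
  "commands": [
    [[0,0,-0.2],[0,0,0]],
    [[0,0,-0.2],[0,0,0]],
    [[0,0,-0.2],[0,0,0]],
    [[0,0,1],[0,0,0]],
    [[0,0,4],[0,0,0]],
    [[0,0,8],[0,0,0]],
    [[-3,0,12],[0,0,0]],
    [[-7,0,15],[0,0,0]],
    [[-11,0,17],[0,0,0]],
    [[-15,0,18],[0,0,0]]
  ]
}}

```text
t: 9.95
ee_pos: [0.4174, -0.1546, 0.2605]
orientation: [[-0.0, 0.108, 0.994], [-0.008, 0.994, -0.108], [-1.0, -0.008, 0.0]]
force: [0.3, -0.5, 1.2]
opening: 0.0003
```

```bash
python3 snap.py 7 side scene; python3 -c "
from h import *
for n in('side7','scene7'):
    c=w2c(cloud(load(n+'.npz')).reshape(-1,3))*1000
    l=c[(abs(c[:,0])<92)&(c[:,2]>50)&(abs(c[:,1])<120)&(c[:,2]<130)]
    print([(b,np.median(l[(abs(l[:,0]-b)<5),2]).round(1)) for b in (-85,-60,-30,0,30,60,85)])
# compare object regions
for n in('side','scene'):
    a=load(n+'0.npz')['p'].astype(int);b=load(n+'7.npz')['p'].astype(int)
"
```

```text
9.95 [ 0.4173893  -0.15458798  0.26046486] [-24.8   2.2 100.8  -0.4  76.9 -18.5] [ 0.27863141 -0.51783061  1.15027098]
[(-85, np.float64(84.2)), (-60, np.float64(84.8)), (-30, np.float64(84.3)), (0, np.float64(84.5)), (30, np.float64(84.5)), (60, np.float64(84.5)), (85, np.float64(84.4))]
[(-85, np.float64(83.4)), (-60, np.float64(83.7)), (-30, np.float64(83.3)), (0, np.float64(83.4)), (30, np.float64(83.4)), (60, np.float64(83.5)), (85, np.float64(83.4))]
```

View pics/scene7.png

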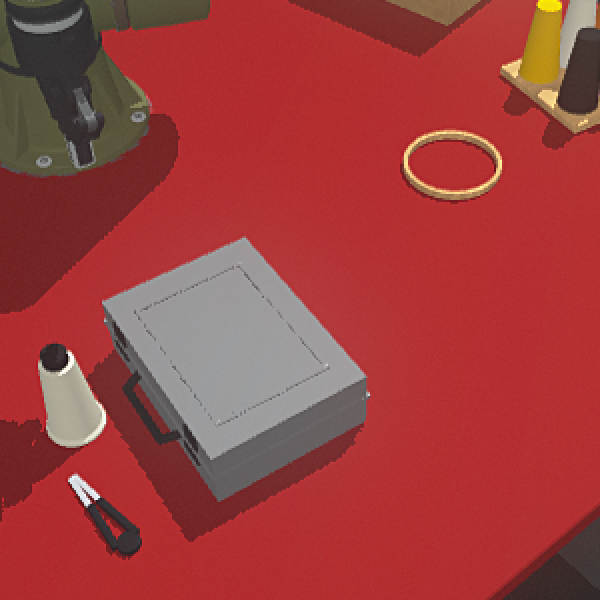

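View pics/side7.png

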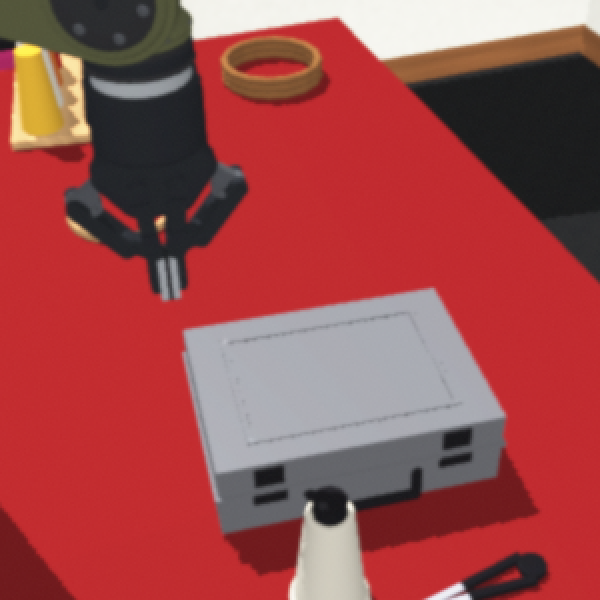

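The lid is level at 84 mm from hinge to free edge, so it is shut. The cone (about 70,400 in the scene crop), snips (105,515) and hoop (452,165) are where they were, and the arm is clear of everything. I'm handing the job in.

```bash
python3 -c "
from bench import workorder
print(workorder.close_job())"
```

```text
the job is handed in; nothing more can be done
None
```

The case is packed up and the job is handed in at about 10 s of the 58 s allowed; the hand-in gave no verdict.

- **Flap:** I folded it down first with the shut fingertips. The depth images then showed its top face level at about 56 mm across its whole length, with the lid still open at about 1.75 rad.
- **Lid:** I pushed it over from behind and pressed it down to a hard stop. Its outer face measured level from hinge to free edge: 83.4 mm from the scene camera and 84.5 mm from the side camera, against 84 mm expected.
- **Flap after closing:** I could not see it under the lid, so the 56 mm reading from before closing is the last one.
- **Loose items:** The cone, snips and hoop looked unmoved in the last pictures, judged by eye rather than measured. The spool cannot be seen under the shut lid. It was unmoved in the last view before the lid covered it, and nothing touched it.
- **Forces:** The highest wrist force I saw at the end of a move was about 53 N, while pressing the flap flat; the limit is 120 N. The arm finished clear of everything.

No check failed or disagreed.

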